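# Hook the handpiece unit's hood and click the air up to the third stop

### The job

Swing the hook at the front of the handpiece care unit fully closed round its stud so that the hood is secured, and only then take the air knob and open it clockwise from off to the third click, one click at a time, letting it rest about a second in each stop so the turbines run up gently, and never going past the third. Finish still holding the knob in that third stop, with your grip on it, ready to shut the air off, and leave everything else on the counter where it is.

Things in the scene. Friction and masses are not known exactly. Their poses are not given: they have to be found in the camera images.
- care_unit: The handpiece care unit: white housing 240 mm deep (its x) x 340 mm wide (its y) x 150 mm high, fixed to the counter, its front (-x side) turned roughly towards the robot. Origin at the centre of its underside, z up. Its flat top, the deck, is 150 mm above the counter. On the deck: a shut clear hood 40 mm high over x -50..106, y -38..158 mm; the hook with its catch stud in front of the hood; the air knob at x -22, y -105 mm; a round gauge 22 mm high at x 78, y -105 mm.
- hook (a joint): The hood's hook: a flat steel bar that turns about an upright pivot on the deck, in front of the hood, and carries an upright black grip post at its free end. 0 = fully closed against its stop, bar along the front of the hood (post in the unit's +y direction from the pivot) with its jaw round the catch stud; grows as it opens anticlockwise seen from above, out towards the robot, to 1.5 rad. A stiff pivot: it stays where it is left, and takes about 1 N at the post to move.
- hook_grip (a point): The black grip post of the hook, at the height to grip it: an upright round post 18 mm across and 38 mm high, its top 50 mm above the deck; the point is on its axis, 17 mm below the top (33 mm above the deck), 92 mm from the pivot axis. It turns in the fingers as the hook swings, so the gripper need not turn. Within 27 mm of the post's surface nothing rises more than 12 mm above the deck anywhere on its way; the catch stud, 28 mm from the closed post, is 17 mm high.
- hook_pivot (a point): Pivot axis (upright) of the hook, at the same height as hook_grip, with the axes of the unit. With the hook closed, hook_grip lies at x -3, y +92 mm from here.
- air_knob (a joint): The stepped air valve. 0 = off (as it starts, against its end stop). Turned clockwise seen from above the value grows and it clicks into a stop every 25 degrees (0.4363 rad): first stop 0.436, second 0.873, third 1.309, fourth 1.745, fifth 2.182 rad (end). Passing from one stop to the next takes about 0.08 N m; near a stop it is drawn into it, and it stays in a stop if let go.
- air_knob_grip (a point): Centre of the air knob's wing, on its upright turning axis, 25 mm above the deck: a teal bar 50 mm long, 13 mm thick and 28 mm high (9 to 37 mm above the deck) on a black round skirt 54 mm across and 9 mm high. The axes turn with the knob: x along the bar towards the end with the white pointer line, y across its 13 mm thickness, z up. At off the pointer stands 37 degrees anticlockwise of the unit's x.
- oil_can_mid (a point): Bystander, to be left where it is: blue lubricant spray can, 52 mm across, 170 mm high. The point is at its middle.
- wipes_tub_mid (a point): Bystander, to be left where it is: white tub with red lid and label, 96 mm across, 160 mm high. The point is at its middle.
- sprayer_mid (a point): Bystander, to be left where it is: white spray bottle with red trigger head, 73 mm across, 195 mm high. The point is at its middle.
- phone_mid (a point): Bystander, to be left where it is: phone in a pink case, 150 x 74 x 10 mm, lying flat. The point is at its middle.
- jaw_model_mid (a point): Bystander, to be left where it is: orange and white model of a set of teeth, 66 x 60 x 69 mm. The point is at its middle.
- tray_mid (a point): Bystander, to be left where it is: open steel tray, 90 x 170 x 18 mm, with two dental handpieces lying in it. The point is at its middle.
- rinse_cup_mid (a point): Bystander, to be left where it is: blue plastic cup, 68 mm across, 85 mm high. The point is at its middle.

How it is judged:
By the outcome, as a careful person would: the job done as asked, in the order asked, and still so for the second after the job is handed in, while the arm keeps its last pose, push and grip.
It also fails if it takes over 54 s, if anything falls off the work surface, if the arm or the gripper's body presses on something with over 40 N, if the wrist force passes 120 N, or if a joint passes its speed limit or range.

### The arm

A 7-joint arm with a two-finger parallel gripper is mounted at the origin on the work surface. World frame = base frame: x ahead of the robot, y to its left, z up, the work surface at z = 0. Lengths are in m, angles in rad, forces in N, time in s.
With the tool pointing down it reaches from about 0.425 to 0.95 m from the base axis. Payload 4.7 kg.
Tool frame: the origin (TCP) lies on the centre line of the jaws, within the pads' length; the fingertips stand robot.nose_length ahead of it and the grasp point (between the pads) lies 8 mm behind it (robot.nose_length is the distance from the TCP to the fingertips, in m); z points along the fingers, y is the line along which they close (so a half turn about z gives the same grasp; the last joint's range is limited). The gripper opens to 85 mm and grips with 20 to 120 N. Pads are 22 mm wide; open, the fingers measure 114 mm over their backs; the gripper's body (76 mm by 85 mm) begins 54 mm behind the grasp point. The pads swing forward as they close: fully open they stand 13 mm farther back than shut.
Start: joints at [-1.181, 0.469, -0.049, 1.532, 0.024, 1.141, -0.082], TCP at [0.274, 0.617, 0.242] pointing down, gripper open.
Joint ranges: [-2.59, 2.59], [-0.33, 1.99], [-1.39, 1.29], [0.1, 2.45], [-1.04, 4.18], [0.21, 1.99], [-2.66, 2.66]. Speed limits (rad/s): [2.57, 2.57, 3.14, 3.14, 3.14, 3.14, 3.14].

### API

Orientations are given as [roll, pitch, yaw] about the fixed x, y, z axes, in that order (R = Rz(yaw) Ry(pitch) Rx(roll)).
In Python, from plant import robot gives the robot as it stands. Calls block until the motion is done:
- robot.goto(position, orientation): joint-space move of the TCP to a pose.
- robot.move_straight(position, vel=0.15, attitude=None, contact_N=None): straight line of the TCP; attitude=None keeps the orientation; vel is the mean speed in m/s. With contact_N (N) it stops when the force on the tool has changed by that much, and returns True; else False.
- robot.move_joints(angles): joint-space move.
- robot.grip(opening, strength=None): opening from 0.0 (shut) to 1.0 (fully open); strength is the grip in N (None keeps the last); returns when the fingers have stopped.
- robot.sleep(seconds).
- robot.inverse_kinematics(position, orientation): joint angles nearest the present ones, or None.
- robot.sense(): the state.
- robot.grab_frame(name): name is "scene" or "top" or "wrist"; returns a dict with "image" (480x640x3 uint8, red, green, blue), "range_z" (480x640 float32, m along the optical axis (not along the pixel's ray), 0 where there is no reading), "fx", "fy", "cx", "cy" (pixels), "dist_coeffs" ([k1, k2, p1, p2, k3] as OpenCV has them; the pictures are not rectified), "R" (3x3) and "t" (3): a world point X has camera coordinates R X + t. Camera axes: x right, y down, z forward; pixel columns grow to the right and rows downward; lengths in m; the calibration is good to about 2 mm. A picture is of the moment at which its call begins.
A pose or a line that the arm cannot do raises robot.IKError and nothing moves.
- robot.close_job(): hands the job in; it is judged then, once.
The state is a dict: "t": time; "joint_pos": joint angles; "joint_velocities": joint speeds; "effort": joint torques, N m; "tcp_pos": TCP position; "tcp_rot": TCP orientation; "wrist_force": force on the tool from outside, world axes, zero at the start; "torque": the same for the moment, N m; "opening": opening from 0.0 (shut) to 1.0 (fully open); "gripper_force": force on a finger pad.
Only numpy, scipy, OpenCV 4.12 (cv2) and the standard library are available. Lean on these libraries where they do the work, as an engineer would, in place of code of your own. Each camera call takes 0.05 s, during which the arm holds its last target. There are 200 camera calls.

## Working session

There is one attempt and no reset: what is moved stays moved. The work goes in short steps, each a Python script; the robot and the scene stay as the last script left them, time stands still between calls to the robot, and variables do not carry over. Pictures are saved under pics/ and viewed, at most 10 in all, crops included, and the job is handed in when it is done.

```bash
mkdir -p pics; ls; python3 - <<'E'
from plant import robot
import cv2,numpy as np,pickle
for n in ["scene","top"]:
    f=robot.grab_frame(n); pickle.dump(f,open(f"{n}.pkl","wb")); cv2.imwrite(f"pics/{n}0.png",f["image"][:,:,::-1])
    print(n,f["fx"],f["dist_coeffs"],(-np.array(f["R"]).T@f["t"]).round(3))
print(robot.nose_length); s=robot.sense(); print(s)
E
```

```text
pics
scene 523.7857489161505 [-0.1182042  0.         0.         0.         0.       ] [ 1.235 -1.078  0.991]
top 517.2687369566488 [-0.13370901  0.          0.          0.          0.        ] [ 0.357 -0.022  1.473]
0.011
{'t': 0.1, 'joint_pos': array([-1.18090433,  0.46941932, -0.04863683,  1.53355141,  0.02410866,
        1.14098882, -0.08233094]), 'joint_velocities': array([ 0.00043109, -0.00128933,  0.00059987, -0.00302231, -0.00019629,
       -0.00026208,  0.00174739]), 'effort': array([ 3.47982104e-04, -5.11513531e+01, -4.72041825e-02, -2.38393754e+01,
        1.07240968e-02,  4.36170929e-03, -5.17396259e-07]), 'tcp_pos': array([0.27425871, 0.6162332 , 0.24133677]), 'tcp_rot': array([-3.13981239e+00,  4.93091877e-05,  2.72283926e+00]), 'wrist_force': array([0.57348603, 0.47053638, 0.25118858]), 'torque': array([-0.00677935, -0.02666296,  0.01380877]), 'gripper_force': 0.0, 'opening': 1.0038965300992286}
```

View pics/top0.png

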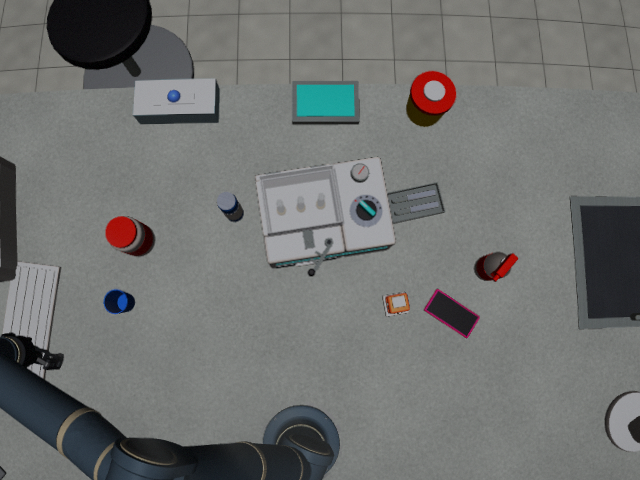

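View pics/scene0.png

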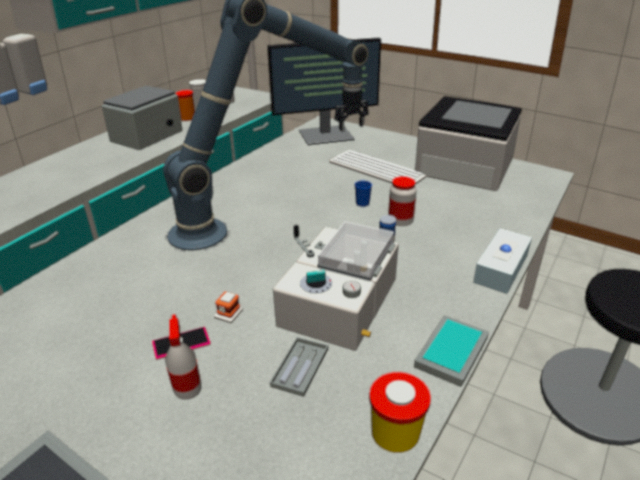

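Top view: unit deck spans roughly (257,172)-(395,250), knob at (367,209), gauge at (360,172), hook pivot near (329,241) and post near (311,272), hook open about 60°. The oil can stands to the left and the tray to the right. I'll zoom in for precise points.

```bash
cat > h.py <<'E'
import numpy as np,cv2
from plant import robot
def px2w(f,uv,z):
    K=np.array([[f["fx"],0,f["cx"]],[0,f["fy"],f["cy"]],[0,0,1]])
    n=cv2.undistortPoints(np.array(uv,float).reshape(-1,1,2),K,np.array(f["dist_coeffs"],float)).reshape(-1,2)
    R=np.array(f["R"]);t=np.array(f["t"]); c=-R.T@t
    d=np.c_[n,np.ones(len(n))]@R
    return c+d*((z-c[2])/d[:,2])[:,None]
E
python3 - <<'E'
import pickle,cv2,numpy as np
from h import *
f=pickle.load(open("top.pkl","rb")); im=f["image"]
cv2.imwrite("pics/crop.png",cv2.resize(im[148:290,245:410][:,:,::-1],None,fx=4.2,fy=4.2,interpolation=cv2.INTER_CUBIC))
h=cv2.cvtColor(im,cv2.COLOR_RGB2HSV); r=np.zeros(im.shape[:2],bool); r[190:230,345:390]=1
m=r&(abs(h[:,:,0].astype(int)-88)<12)&(h[:,:,1]>120)&(h[:,:,2]>70)
ys,xs=np.nonzero(m); print(len(xs),xs.mean(),ys.mean()); print(px2w(f,[xs.mean(),ys.mean()],.187))
w=px2w(f,np.c_[xs,ys],.187)[:,:2]; u,s,v=np.linalg.svd(w-w.mean(0)); print(v,s, np.ptp(w,0))
# deck points by depth
v,u=np.mgrid[140:290,240:410]; zc=f["range_z"][140:290,240:410]; 
K=np.array([[f["fx"],0,f["cx"]],[0,f["fy"],f["cy"]],[0,0,1]])
n=cv2.undistortPoints(np.c_[u.ravel(),v.ravel()].astype(float).reshape(-1,1,2),K,np.array(f["dist_coeffs"])).reshape(-1,2)
P=(np.c_[n,np.ones(len(n))]*zc.reshape(-1,1)-np.array(f["t"]))@np.array(f["R"])
d=P[(P[:,2]>.14)&(P[:,2]<.16)]
print(len(d),d[:,2].mean(), cv2.minAreaRect(P[(P[:,2]>.143)&(P[:,2]<.2)&(zc.ravel()>0)][:,:2].astype(np.float32)), cv2.minAreaRect(d[:,:2].astype(np.float32)))
hi=P[(P[:,2]>.185)&(P[:,2]<.21)&(P[:,0]<.63)]; print(hi.round(3))
E
```

```text
85 367.77647058823527 208.1529411764706
[[ 0.6255176  -0.17701053  0.187     ]]
[[-0.68183337 -0.73150752]
 [-0.73150752  0.68183337]] [0.12558894 0.03815936] [0.03913566 0.04022057]
6308 0.15001398802396193 ((0.6080211400985718, -0.07265107333660126), (0.29129889607429504, 0.3386059105396271), 8.590444564819336) ((0.614460825920105, -0.07174134254455566), (0.2785559892654419, 0.3391531705856323), 8.75241470336914)
[[ 0.63   0.081  0.192]
 [ 0.63   0.074  0.191]
 [ 0.629  0.061  0.192]
 ...
 [ 0.456 -0.031  0.198]
 [ 0.456 -0.033  0.202]
 [ 0.456 -0.036  0.197]]
```

View pics/crop.png

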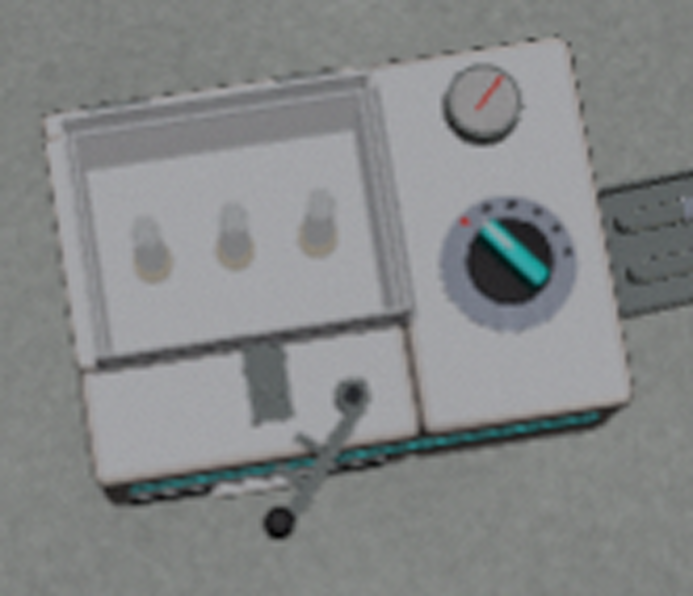

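Crop: deck corners (570,40), (48,115), (97,482), (630,402); pivot (352,393), post top (278,521), catch stud/flap near (268,380), knob (515,252), pointer towards upper-left red dot.

```bash
python3 - <<'E'
import pickle
from h import *
f=pickle.load(open("top.pkl","rb"))
g=lambda p,z: px2w(f,np.array(p)/4.2+[245-.4,148-.4],z)
c=g([(570,40),(48,115),(97,482),(630,402)],.15)[:,:2]
m=np.array([[.12,-.17],[.12,.17],[-.12,.17],[-.12,-.17]])
mc=m-m.mean(0);cc=c-c.mean(0); a=np.arctan2((mc[:,0]*cc[:,1]-mc[:,1]*cc[:,0]).sum(),(mc*cc).sum())
R=np.array([[np.cos(a),-np.sin(a)],[np.sin(a),np.cos(a)]]); o=c.mean(0)
print("yaw",a,np.degrees(a),"o",o,"res",(m@R.T+o-c).round(4).tolist())
k=o+R@[-.022,-.105]; print("knob pred",k)
print("gauge pred",o+R@[.078,-.105],"meas",g([(484,100)],.172))
pv=g([(352,393)],.165)[0,:2]; po=g([(278,521)],.2)[0,:2]
print("pivot",pv,"unit",(pv-o)@R,"post",po,"unit",(po-o)@R,"r",np.linalg.norm(po-pv))
d=(po-pv)@R; print("hook angle",np.arctan2(d[1],d[0])-np.arctan2(92,-3))
print("closed post",pv+R@[-.003,.092])
# IK check
for xyz in [(*po,.2),(*(pv+R@[-.003,.092]),.2),(*k,.19)]:
    for y in np.arange(-3,3.2,.4):
        q=robot.inverse_kinematics(list(xyz),[np.pi,0,y]); print(round(y,1),None if q is None else np.round(q[[0,6]],2),end=' ')
    print()
E
```

```text
yaw 0.1369814109149568 7.848456717174293 o [ 0.63258754 -0.06926811] res [[0.0028, -0.0022], [0.003, 0.0044], [-0.003, 0.0029], [-0.0028, -0.0051]]
knob pred [ 0.62513173 -0.17628872]
gauge pred [ 0.724195   -0.16263338] meas [[ 0.72642927 -0.1608805   0.172     ]]
pivot [ 0.54482459 -0.07641616] unit [-0.08791694  0.00490324] post [ 0.46427197 -0.03031826] unit [-0.16142018  0.06156907] r 0.0928102455776442
hook angle 0.8814370644383003
closed post [0.52928977 0.01431239]
-3.0 [-0.37  1.78] -2.6 [-0.33  2.17] -2.2 [-0.25  2.55] -1.8 [0.93 2.47] -1.4 [-0.96 -2.61] -1.0 [-0.96 -2.21] -0.6 [-0.96 -1.81] -0.2 [-0.72 -1.58] 0.2 [-0.7  -1.19] 0.6 [-0.63 -0.82] 1.0 [-0.59 -0.43] 1.4 [-0.55 -0.05] 1.8 [-0.51  0.34] 2.2 [-0.46  0.73] 2.6 [-0.43  1.12] 3.0 [-0.4   1.51] 
-3.0 [-0.33  1.7 ] -2.6 [-0.26  2.07] -2.2 [-0.19  2.44] -1.8 [0.76 2.29] -1.4 [-0.95 -2.57] -1.0 [-0.95 -2.17] -0.6 [-0.95 -1.77] -0.2 [-0.73 -1.58] 0.2 [-0.66 -1.22] 0.6 [-0.61 -0.85] 1.0 [-0.57 -0.47] 1.4 [-0.53 -0.09] 1.8 [-0.49  0.29] 2.2 [-0.45  0.67] 2.6 [-0.41  1.05] 3.0 [-0.36  1.43] 
-3.0 [-0.13  2.15] -2.6 [-0.04  2.48] -2.2 [0.94 2.14] -1.8 [-0.49 -2.56] -1.4 [-0.49 -2.16] -1.0 [-0.49 -1.76] -0.6 [-0.49 -1.36] -0.2 [-0.39 -1.09] 0.2 [-0.33 -0.75] 0.6 [-0.31 -0.38] 1.0 [-0.28 -0.01] 1.4 [-0.26  0.38] 1.8 [-0.27  0.78] 2.2 [-0.24  1.16] 2.6 [-0.21  1.53] 3.0 [-0.18  1.91]
```

```bash
python3 - <<'E'
from h import *
import pickle
robot.move_straight([.274,.617,.33],vel=.3)
robot.goto([.464,-.030,.33],[np.pi,0,1.72])
f=robot.grab_frame("wrist"); pickle.dump(f,open("w1.pkl","wb")); cv2.imwrite("pics/w1.png",f["image"][:,:,::-1])
s=robot.sense(); print(s["t"],s["tcp_pos"],s["tcp_rot"],(-np.array(f["R"]).T@f["t"]).round(3))
E
```

```text
2.9917 [ 0.46436083 -0.02892939  0.32995174] [-3.14153505e+00  2.29783267e-04  1.72211168e+00] [0.454 0.04  0.462]
```

View pics/w1.png

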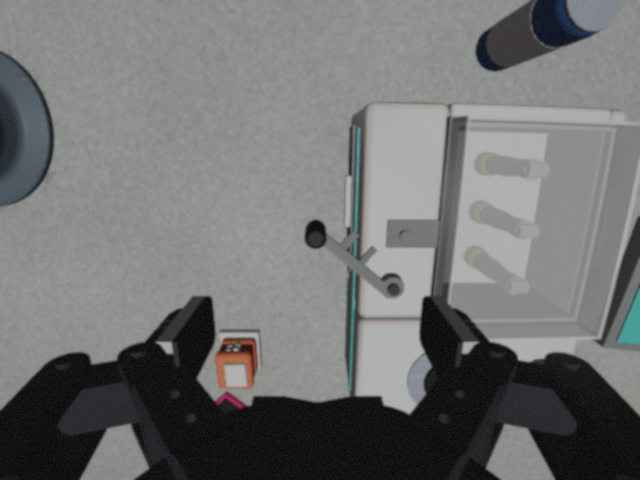

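Wrist view: post at about (316,235), pivot cap (394,286), catch stud on plate at (404,233), deck front edge x≈360; the hook is open and both jaw prongs are visible.

```bash
python3 - <<'E'
import pickle
from h import *
f=pickle.load(open("w1.pkl","rb"))
im=f["image"]; z=f["range_z"]
cv2.imwrite("pics/w1c.png",cv2.resize(im[200:310,290:440][:,:,::-1],None,fx=5,fy=5,interpolation=cv2.INTER_CUBIC))
v,u=np.mgrid[0:480,0:640]
K=np.array([[f["fx"],0,f["cx"]],[0,f["fy"],f["cy"]],[0,0,1]])
n=cv2.undistortPoints(np.c_[u.ravel(),v.ravel()].astype(float).reshape(-1,1,2),K,np.array(f["dist_coeffs"])).reshape(-1,2)
P=((np.c_[n,np.ones(len(n))]*z.reshape(-1,1)-np.array(f["t"]))@np.array(f["R"])).reshape(480,640,3)
s=P[215:260,300:335].reshape(-1,3); t=s[(s[:,2]>.194)&(s[:,2]<.21)]; print("post top",len(t),t.mean(0),np.ptp(t,0), (t.max(0)+t.min(0))/2)
s=P[270:300,378:410].reshape(-1,3); t=s[(s[:,2]>.157)&(s[:,2]<.19)]; print("pivot",len(t),t.mean(0),(t.max(0)+t.min(0))/2,t.max(0))
print("piv px",px2w(f,[(394,286)],.167),"stud",px2w(f,[(404,233)],.167),"front edge",px2w(f,[(368,110),(360,310)],.15))
d=P[:330,330:][(abs(P[:330,330:,2]-.15)<.004)]; print(d[:,2].mean(),len(d))
E
```

```text
post top 390 [ 0.46312139 -0.02938299  0.19882613] [0.01718708 0.01726552 0.00824443] [ 0.46319379 -0.03005906  0.19827326]
pivot 481 [ 0.54097397 -0.07503416  0.16312227] [ 0.54077009 -0.07610538  0.16309511] [ 0.55380028 -0.06501598  0.16875055]
piv px [[ 0.5427658 -0.072319   0.167    ]] stud [[ 0.54095489 -0.02209382  0.167     ]] front edge [[ 0.49291289  0.07509186  0.15      ]
 [ 0.52001023 -0.10873935  0.15      ]]
0.14994742951116746 16971
```

View pics/w1c.png

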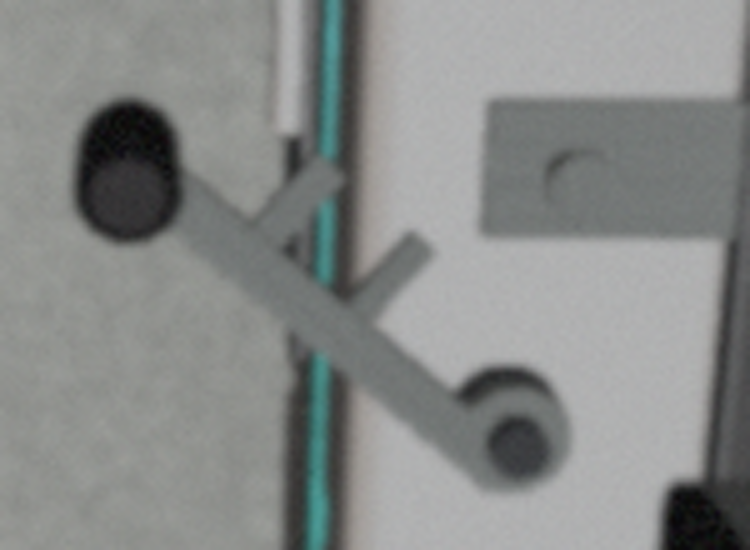

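Zoom: post top centre (127,198)→px (315,239), pivot (518,446)→px (393.6,289), stud (585,180)→px (407,236). Next: grip the post and swing the hook in short chords.

```bash
python3 - <<'E'
from h import *
import pickle
f=pickle.load(open("w1.pkl","rb")); print(px2w(f,[(393.6,289.2)],.167))
po=np.array([.463,-.030]); pv=np.array([.5428,-.0755]); yaw=.1466
robot.grip(.65)
robot.move_straight([*po,.25],vel=.2); 
if robot.move_straight([*po,.181],vel=.1,contact_N=8): print("contact",robot.sense()["tcp_pos"]); raise SystemExit
robot.grip(0,30)
s=robot.sense(); print("gripped",s["t"],s["opening"],s["gripper_force"],s["wrist_force"].round(1),s["tcp_pos"])
a0=np.arctan2(*(po-pv)[::-1]); a1=np.arctan2(92,-3)+yaw; r0=np.linalg.norm(po-pv); print(a0-a1,r0)
N=10
for i in range(1,N+1):
    a=a0+(a1-a0)*i/N; p=pv+r0*np.array([np.cos(a),np.sin(a)])
    robot.move_straight([*p,.181],vel=.06)
    s=robot.sense(); print(i,s["wrist_force"].round(1),round(s["opening"],3),s["tcp_pos"].round(4))
    if np.linalg.norm(s["wrist_force"])>25: break
print(s["t"])
E
```

```text
[[ 0.54307429 -0.07547023  0.167     ]]
gripped 5.2167 0.20074677536432228 30.466660971287638 [-2.5  0.1  4.2] [ 0.46319034 -0.0299176   0.1814967 ]
0.8733982467330783 0.09186016546904315
1 [-3.8 -0.   6.8] 0.199 [ 0.4669 -0.0233  0.1814]
2 [-5.1  1.4  8.4] 0.194 [ 0.4714 -0.0166  0.1813]
3 [-5.   2.8  8.6] 0.201 [ 0.4765 -0.0099  0.1813]
4 [-6.2  2.6  9.7] 0.196 [ 0.482  -0.004   0.1813]
5 [-5.9  4.3 10. ] 0.198 [0.4882 0.0014 0.1812]
6 [-6.2  6.5 10.3] 0.2 [0.4949 0.0068 0.1812]
7 [-6.9  6.7  8.9] 0.201 [0.5019 0.0105 0.1811]
8 [-4.8  7.2  7.8] 0.197 [0.5097 0.0139 0.181 ]
9 [-4.6  7.4  5.8] 0.197 [0.5174 0.0168 0.181 ]
10 [-4.8  6.1  5.1] 0.196 [0.5257 0.0179 0.181 ]
8.05
```

```bash
python3 - <<'E'
from h import *
yaw=.1466
for i in range(8):
    s=robot.sense(); p=s["tcp_pos"] if i==0 else p
    p=p+.002*np.array([np.cos(yaw+.03),np.sin(yaw+.03),0])
    robot.move_straight(p,vel=.03); s=robot.sense()
    fx=s["wrist_force"]; print(i,fx.round(1),s["tcp_pos"].round(4),s["opening"].round(3))
    if fx[0]<-18: break
robot.sleep(.2); f=robot.grab_frame("wrist"); cv2.imwrite("pics/w2.png",f["image"][:,:,::-1])
print(robot.sense()["t"])
E
```

```text
Traceback (most recent call last):
AttributeError: 'float' object has no attribute 'round'
```

```bash
python3 - <<'E'
from h import *
yaw=.1466
for i in range(8):
    s=robot.sense(); p=s["tcp_pos"] if i==0 else p
    p=p+.0015*np.array([np.cos(yaw+.03),np.sin(yaw+.03),0])
    robot.move_straight(p,vel=.03); s=robot.sense()
    fx=s["wrist_force"]; print(i,fx.round(1),s["tcp_pos"].round(4),round(s["opening"],3))
    if fx[0]<-20: break
robot.sleep(.2); f=robot.grab_frame("wrist"); cv2.imwrite("pics/w2.png",f["image"][:,:,::-1])
print(robot.sense()["t"])
E
```

```text
0 [-5.3 -0.2  6.6] [0.5258 0.0182 0.1809] 0.195
1 [-9.2  0.1 10.4] [0.5259 0.0182 0.1808] 0.193
2 [-14.3  -0.6  12.7] [0.526  0.0182 0.1807] 0.202
3 [-16.9  -0.7  17.4] [0.5261 0.0183 0.1807] 0.2
4 [-20.6  -1.2  20.4] [0.5262 0.0183 0.1806] 0.198
9.8167
```

View pics/w2.png

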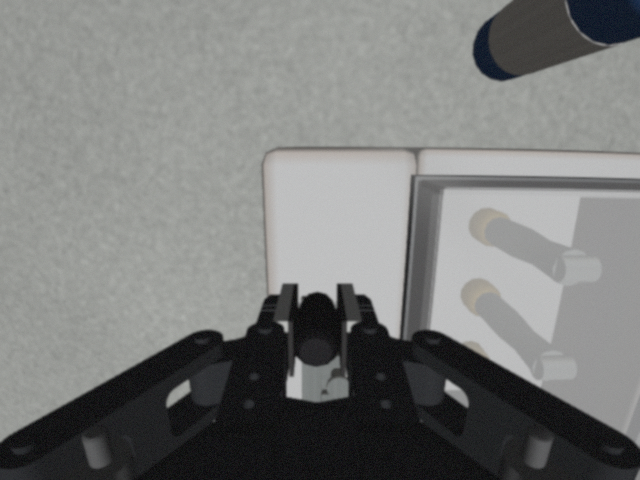

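The hook reached a hard stop at the predicted closed position, with the post still in the pads. I'll relax the push, release, lift, and look over the hook and knob together.

```bash
python3 - <<'E'
from h import *
import pickle
s=robot.sense(); p=s["tcp_pos"]
robot.move_straight(p,vel=.05)
s=robot.sense(); print(s["wrist_force"].round(1),s["tcp_pos"].round(4))
robot.grip(.42)
robot.move_straight([p[0],p[1],.30],vel=.15)
robot.grip(.65)
robot.goto([.6253,-.1767,.30],[np.pi,0,.792])
f=robot.grab_frame("wrist"); pickle.dump(f,open("w3.pkl","wb")); cv2.imwrite("pics/w3.png",f["image"][:,:,::-1])
s=robot.sense(); print(s["t"],s["tcp_pos"],s["tcp_rot"],s["wrist_force"])
E
```

```text
[-4.  -0.9  6.9] [0.5257 0.0182 0.1808]
12.6417 [ 0.62543338 -0.17426512  0.29974901] [-3.13983888e+00 -1.24256576e-03  7.95981502e-01] [ 0.55310394  1.22720123 -0.83329195]
```

View pics/w3.png

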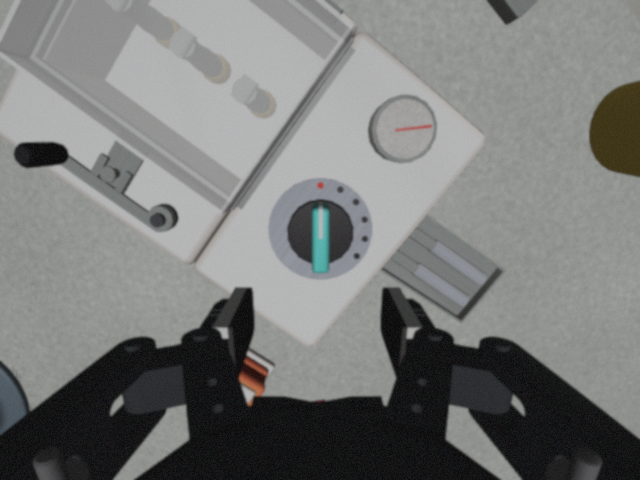

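Wrist view: the hook bar runs from pivot (162,217) to post (28–66,154) with its jaw at the stud (113,173). The knob wing is at (321,238), aligned with the tool. I'll check the hook angle numerically and refine the knob centre.

```bash
python3 - <<'E'
import pickle
from h import *
f=pickle.load(open("w3.pkl","rb")); im=f["image"]
pv=px2w(f,[(163,218)],.167)[0,:2]
z=f["range_z"];v,u=np.mgrid[130:180,5:80]
K=np.array([[f["fx"],0,f["cx"]],[0,f["fy"],f["cy"]],[0,0,1]])
n=cv2.undistortPoints(np.c_[u.ravel(),v.ravel()].astype(float).reshape(-1,1,2),K,np.array(f["dist_coeffs"])).reshape(-1,2)
P=((np.c_[n,np.ones(len(n))]*z[130:180,5:80].reshape(-1,1)-np.array(f["t"]))@np.array(f["R"]))
t=P[(P[:,2]>.196)&(P[:,2]<.205)]; po=(t.max(0)+t.min(0))[:2]/2; d=po-pv
print("pv",pv,"post",po,len(t),np.ptp(t,0),"hook",np.arctan2(d[1],d[0])-1.6034-.1466,np.hypot(*d))
h=cv2.cvtColor(im,cv2.COLOR_RGB2HSV); m=(abs(h[:,:,0].astype(int)-88)<14)&(h[:,:,1]>70)&(h[:,:,2]>60)
m[:190]=0;m[290:]=0;m[:,:290]=0;m[:,350:]=0
ys,xs=np.nonzero(m); r=cv2.minAreaRect(np.c_[xs,ys].astype(np.float32)); print(r)
zz=z[m]; n=cv2.undistortPoints(np.c_[xs,ys].astype(float).reshape(-1,1,2),K,np.array(f["dist_coeffs"])).reshape(-1,2)
Q=(np.c_[n,np.ones(len(n))]*zz[:,None]-np.array(f["t"]))@np.array(f["R"]); Q=Q[Q[:,2]>.182]
b=cv2.minAreaRect((Q[:,:2]*1000).astype(np.float32)); print(b,Q[:,2].mean())
g=np.linalg.svd(Q[:,:2]-Q[:,:2].mean(0))[2][0]; print(np.arctan2(g[1],g[0])%np.pi)
E
```

```text
pv [ 0.54887038 -0.07899331] post [0.52785258 0.01388707] 466 [0.01749019 0.01795741 0.00644661] hook 0.043337186866657273 0.09522873583897402
((320.0, 238.0), (68.0, 18.0), 90.0)
((642.0538940429688, -158.58905029296875), (91.75865173339844, 12.714262008666992), 46.01291275024414) 0.18805595682676862
0.8092300060101616
```

```bash
python3 - <<'E'
from h import *
import pickle
f=pickle.load(open("w3.pkl","rb"))
e=px2w(f,[(320.5,272)],.187)[0]; b=.796
k=e[:2]+.025*np.array([np.cos(b),np.sin(b)]); print("knob by edge",k)
c=np.array([.6255,-.1768]); print("used",c)
if np.linalg.norm(k-c)>.006: raise SystemExit("disagree")
c=(c+k)/2
robot.move_straight([*c,.23],vel=.15,attitude=[np.pi,0,.794])
if robot.move_straight([*c,.174],vel=.08,contact_N=8): print("contact",robot.sense()["tcp_pos"],robot.sense()["wrist_force"]); raise SystemExit
s=robot.sense(); print(s["tcp_pos"],s["tcp_rot"],s["wrist_force"].round(1))
robot.grip(0,60)
s=robot.sense(); print("gripped",s["t"],s["opening"],s["gripper_force"],s["wrist_force"].round(1),s["torque"].round(3),s["tcp_pos"],s["tcp_rot"])
f=robot.grab_frame("wrist"); cv2.imwrite("pics/w4.png",f["image"][:,:,::-1])
E
```

```text
knob by edge [ 0.62837809 -0.17399194]
used [ 0.6255 -0.1768]
[ 0.62722337 -0.1756824   0.17430159] [ 3.14088689e+00 -1.49705869e-04  7.93809966e-01] [0.1 0.1 0.2]
gripped 14.5667 0.13977304000139915 60.853883028030396 [ 1.  -0.5  2.2] [-0.094 -0.144 -0.037] [ 0.62749454 -0.17576479  0.17464933] [ 3.13998671e+00 -6.84178323e-04  7.93979058e-01]
```

View pics/w4.png

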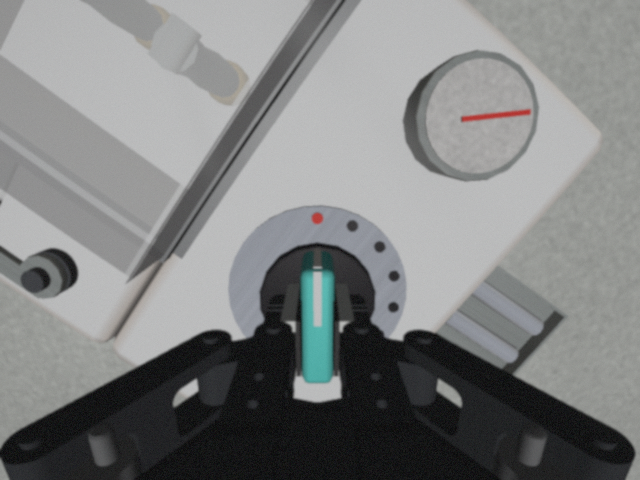

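The wing is gripped squarely (317,320), with the pointer at the red off dot (317,218). First click next.

```bash
cat >> h.py <<'E'
Y0=.794; C=[.6270,-.1757,.1745]
def click(k,n=6):
    for i in range(1,n+1):
        robot.move_straight(C,vel=.05,attitude=[np.pi,0,Y0-.43633*(k-1+i/n)])
        s=robot.sense(); print(round(s["t"],2),"turn",round(Y0-s["tcp_rot"][2],4),"cmd",round(.43633*(k-1+i/n),3),"tz",round(s["torque"][2],3),s["wrist_force"].round(1),round(s["opening"],3))
        if np.linalg.norm(s["wrist_force"])>40: raise SystemExit("force")
E
python3 - <<'E'
from h import *
click(1)
robot.sleep(.9); s=robot.sense(); print(s["t"],Y0-s["tcp_rot"][2],s["torque"].round(3),s["tcp_pos"])
E
```

```text
14.87 turn 0.0708 cmd 0.073 tz 0.03 [ 2.4 -1.   1. ] 0.137
15.12 turn 0.1427 cmd 0.145 tz 0.088 [ 3.2 -2.1  0.2] 0.139
15.37 turn 0.2154 cmd 0.218 tz 0.024 [ 3.9 -2.9 -0.1] 0.136
15.62 turn 0.289 cmd 0.291 tz -0.068 [ 4.4 -2.8 -1.4] 0.136
15.87 turn 0.3617 cmd 0.364 tz -0.029 [ 5.1 -1.9 -0.6] 0.142
16.12 turn 0.4343 cmd 0.436 tz -0.059 [ 5.  -2.8 -1. ] 0.141
17.0167 0.43414742790109284 [-0.495 -1.01  -0.027] [ 0.62770737 -0.17615922  0.17466962]
```

```bash
python3 - <<'E'
from h import *
click(2); robot.sleep(1.05)
click(3); robot.sleep(1.1)
s=robot.sense(); print(s["t"],Y0-s["tcp_rot"][2],s["torque"].round(3),s["tcp_pos"],s["gripper_force"])
f=robot.grab_frame("wrist"); g=robot.grab_frame("top")
cv2.imwrite("pics/end.png",np.hstack([cv2.resize(f["image"],(400,300)),cv2.resize(g["image"][140:290,240:440],(400,300))])[:,:,::-1])
E
```

```text
17.27 turn 0.5068 cmd 0.509 tz 0.085 [ 5.  -2.5 -1. ] 0.14
17.52 turn 0.5796 cmd 0.582 tz 0.128 [ 5.1 -3.2 -2.1] 0.138
17.77 turn 0.6526 cmd 0.654 tz 0.008 [ 5.4 -3.1 -1.7] 0.138
18.02 turn 0.7257 cmd 0.727 tz -0.03 [ 5.5 -3.7 -2.5] 0.139
18.27 turn 0.7984 cmd 0.8 tz -0.043 [ 5.7 -3.7 -1.8] 0.139
18.52 turn 0.871 cmd 0.873 tz -0.001 [ 4.7 -3.  -1.1] 0.138
19.82 turn 0.9436 cmd 0.945 tz 0.059 [ 5.3 -3.5 -1.1] 0.141
20.07 turn 1.0164 cmd 1.018 tz 0.061 [ 4.6 -3.8 -1.3] 0.14
20.32 turn 1.0894 cmd 1.091 tz 0.055 [ 5.2 -4.9 -2.6] 0.136
20.57 turn 1.1625 cmd 1.164 tz -0.1 [ 5.8 -4.  -1.9] 0.139
20.82 turn 1.2352 cmd 1.236 tz -0.108 [ 4.7 -5.3 -2.7] 0.139
21.07 turn 1.3078 cmd 1.309 tz 0.016 [ 4.9 -5.2 -1.5] 0.141
22.1667 1.3076930303039447 [-0.96  -1.139 -0.027] [ 0.62764812 -0.17716991  0.1746803 ] 60.43456971645355
```

View pics/end.png

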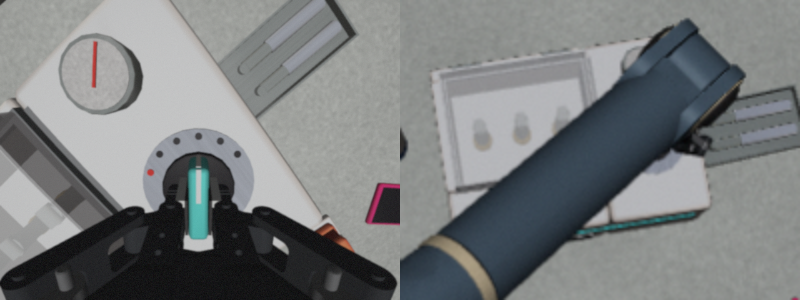

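The red dot sits 75° from the pointer, and two more dots (220,139) and (237,154) lie beyond it. Three detent torque cycles were felt, so this is the third stop. I'm handing in with the grip held.

```bash
python3 -c "
from plant import robot
print(robot.close_job())"
```

```text
the job is handed in; nothing more can be done
None
```

I swung the hook closed against its stop first. I then turned the air knob click by click to the third stop, resting about a second in each, and handed the job in still gripping it there, at about 22 s of the 54 s allowed.

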